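Hang the pen bin on the cleat rail and lock it

ROBOT

A 6-joint arm with a two-finger parallel gripper is mounted at the origin on a cart in front of the work surface, level with it; the furniture and walls round the work are solid. World frame = base frame: x ahead of the robot, y to its left, z up, the work surface at z = 0. Lengths are in m, angles in degrees, forces in N, time in s.
With the tool pointing down it reaches from about 0.35 to 0.775 m from the base axis. Payload 7.3 kg.
Tool frame: the origin (TCP) lies at the very end of the fingers, on their centre line; the grasp point (between the pads) lies 19 mm behind it; z points along the fingers, y is the line along which they close (so a half turn about z gives the same grasp; the last joint's range is limited). The gripper opens to 92 mm and grips with 3 to 60 N. Pads are 19 mm wide; open, the fingers measure 130 mm over their backs; the gripper's body (75 mm by 190 mm) begins 47 mm behind the grasp point.
Start: joints at [-71.906, 19.595, 87.324, -0, 73.075, -8.365], TCP at [0.234, -0.47, 0.227] pointing down, gripper open.
Joint ranges: [-145.02, 145.02], [-44.19, 115.74], [2.07, 154.8], [-57.11, 237.11], [16.16, 152.29], [-177.93, 177.93]. Speed limits (degrees/s): [147.25, 147.25, 180, 180, 180, 180].

INTERFACE

Orientations are given as [roll, pitch, yaw] about the fixed x, y, z axes, in that order (R = Rz(yaw) Ry(pitch) Rx(roll)).
In Python, from plant import readout, viewer, job gives the robot as it stands.
- The arm moves only by the tool play_rows, never from a script. Its argument "commands" is a list of rows, each an object with "offset": the shift along the tool's x, y, z in m, a list of three; "angular": the turn, a rotation vector about the tool's x, y, z in degrees, a list of three. A call has 1 to 5 rows; each row is the pose to reach, as a shift and turn from the pose commanded when the call began, along the tool's axes at that moment; what a row does not reach only later rows make up. A row lasts 1/10 s, in which the tool goes at most 50 mm and 8.59 degrees, less where a joint would pass 70% of its speed; a pose out of reach is approached as far as the arm can. A call with a gripper value outside its range is refused whole. "fingers" is the closure, from -1 (fully open) to 1 (shut), so that 0 is half open, set as the call begins (left out, the last holds). The fingers move at their own pace and stop on an object; "newtons" is the grip in N (left out, the last holds). Time passes only in rows, so rows that repeat a pose let the fingers close. It gives the time, the measured TCP pose, the force, the opening and the grip force at its end, in the units of the state.
- readout.get_state(): the state, without advancing time (a new reading comes with each control period).
- viewer.capture(name): name is "scene" or "top" or "wrist"; returns (picture, depth): 480x640x3 uint8, red, green, blue; 480x640 float32, m along the optical axis (not along the pixel's ray), 0 where there is no reading.
- viewer.calibration(name): a dict with "fx", "fy", "cx", "cy" (pixels), "cam_to_world" (4x4, takes a point from camera to world coordinates). Camera axes: x right, y up, looking along -z (the intrinsics and any distortion apply to the point x, -y, -z); pixel columns grow to the right and rows downward; lengths in m; the calibration is good to about 2 mm. A picture is of the moment at which its call begins: read the wrist's pose just before it. calibration takes no time and is no camera call; for the wrist camera it gives the pose at the moment of the call.
- job.finish_job(): hands the job in; it is judged then, once.
Trained networks look in the newest picture that a camera, given by its name, has taken for a name from the list of things; names that differ only in an ending like _2 or _b are one class to them, and where a whole thing is asked for, a point or a joint stands for the part that bears it (a point fixed in the world has none). Each returns a list of dicts, best first, with "score" (0 to 1); they miss things now and then, are a little off and sometimes report something else, mostly with a low value. They report only what shows in the picture. A call takes as long as a camera call. They do not tell look-alikes from the thing itself.
- viewer.look_for(label, camera): "position" ([x, y, z] in m, in world coordinates, good to about 4 mm: the middle of the surface that is visible of it).
- viewer.masks_of(label, camera): "pixels" (480x640 bool, what is visible of it).
The state is a dict: "time_s": time; "joint_positions": joint angles; "qd": joint speeds; "tau": joint torques, N m; "ee_pos": TCP position; "tcp_rot": TCP orientation; "ft_force": force on the tool from outside, world axes, zero at the start; "ft_torque": the same for the moment, N m; "grip_width": opening from 0.0 (shut) to 1.0 (fully open); "gripper_force": force on a finger pad.
Only numpy, scipy, OpenCV 4.12 (cv2) and the standard library are available. Lean on these libraries where they do the work, as an engineer would, in place of code of your own. Each camera call takes 0.05 s, during which the arm holds its last target. There are 200 camera calls.

TASK

Pick up the loose orange pen bin and hang it on the empty right-hand place of the desk rail, like the blue one beside it: tip it so that its foot swings out towards you, lower its angled rear strip behind the cleat until the bin sits on the cleat's edge, then swing the foot in under the tongue by hand, without letting the bin drop or slam. Press the foot past the spring catch until the bin is locked, upright and flush; do not force it, leave everything else on the desk where it is, and let go at the end.

Things in the scene. Friction and masses are not known exactly. Their poses are not given: they have to be found in the camera images.
- bin_mid (a point): Loose orange pen bin, upright on the table, open top, 56 deep (x) x 60 wide (y) x 95 mm high, 0.19 to 0.30 kg. Centre of the box, 47.5 mm above its underside; x to the bin's rear, z up. Its flat sides (y = +-30) are free to grip. An aluminium fitting 54 mm wide is on its rear. Locked: at x = -60, y = 0 mm in the stand's axes, 42.5 mm below the cleat's edge, axes parallel to the stand's.
- strip_tip (a point): Lower end of the bin's angled rear strip, x = +53.3, z = +30.5 mm from bin_mid. An arm 5 mm thick (underside z = +42.5 from bin_mid) runs back from the rim to x = +49; from it the strip, 4 mm thick, runs down and back, 30 degrees from vertical: front face from x = +44, z = +42.5 to x = +51.5, z = +29.5. Locked: 7 mm in front of the plate, 12 mm below the cleat's edge.
- foot_end (a point): Rear end of the bin's foot, x = +59, z = -42.5 mm from bin_mid. The foot is a flat plate at the bottom of the bin's rear, top face z = -37.5 from bin_mid, with a round bead (5 mm, its axis 2.5 mm before the end) under its far end, reaching down to the level of the bin's underside. Locked: within 1 mm of the plate's face.
- stand: Fixed desk rail: black base 110 x 280 x 8 mm, two posts, a white plate with an aluminium cleat along it. Origin on the table; x to its back, y to its left, z up; x = 0 is the plate's front face, y = 0 the middle of the empty place. Base reaches x = +-55, y = -78 to +203. A blue bin, 60 mm wide, hangs at y = +125, its rim where the orange one's will be. Bin against rail: at most 30 N.
- cleat_mark (a point): Mark on the stand, 150 mm above the table, on the plate's face at the empty place. The rail's height is NOT measured: the cleat's top edge is 132 to 168 mm above the table; find it by feel or sight. The cleat leans forward 30 degrees from vertical: top edge 16 mm in front of the plate, strip 4 mm thick, pocket behind it 20 mm deep, 4 mm wide at its bottom. Plate's top: 14 mm above the edge.
- tongue_mark (a point): Mark 76 mm below cleat_mark, on the plate's face. A rigid tongue, y = +-25 mm, juts 14 mm from the plate, 74.5 to 77.5 mm below the cleat's edge (it moves with the rail). The foot goes under it with 2.5 mm to spare once the arm sits on the cleat's edge. Lowered upright, the foot lands on it: come in with the foot swung 15 to 30 degrees out from the plate, then swing upright.
- catch (a joint): Bevelled spring catch (white, 30 mm wide) below the tongue. Crest 7 mm in front of the plate, 87 mm below the cleat's edge; a ramp falls from it 20 mm to the front at 25 degrees. Value: m pressed down, 0 at rest. The foot's bead rides up the ramp and, at a tilt of about 0.06 rad, must press it 3 mm down: 3 to 11 N towards the plate, low on the bin's front; it then snaps up before the bead.
- tape: Blue tape dispenser, 58 x 156 x 60 mm, at the right edge; bystander. Origin at the centre of its underside.
- mug: Dotted mug, 92 x 127 x 93 mm, behind to the right; bystander. Origin at the centre of its underside.
- clock: Small black travel clock, 42 x 61 x 79 mm, at the left edge; bystander. Origin at the centre of its underside.
Things that resemble listed ones, but are neither listed nor needed, are in the scene too. What is shaped like the part that bears bin_mid but turquoise is not meant.

How it is judged (in metres and radians):
On the way:
1. the tilted bin's strip is over the cleat and down behind it, at the empty place (height (world z) of strip_tip between 0.11 and 0.159 m and x of strip_tip in the frame of stand between -0.013 and 0.002 m and y of strip_tip in the frame of stand between -0.015 and 0.015 m and angle between bin_mid's own z axis and vertical above 0.08 rad), for 0.1 s.
At the end, for the whole second after the job is handed in: The bin hangs at the empty place: foot within 3.5 mm of the plate, strip tip no more than 10.5 mm in front of the plate, middle within 12 mm of the place's middle, upright within 0.075 rad, square to the rail within 0.1 rad, the catch sprung back up to within 1.5 mm, at rest (x of foot_end in the frame of stand above -0.0035 m and x of strip_tip in the frame of stand above -0.0105 m and height (world z) of strip_tip between 0.11 and 0.159 m and y of bin_mid in the frame of stand between -0.012 and 0.012 m and angle between bin_mid's own z axis and vertical below 0.075 rad and angle between the x axis of bin_mid and the x axis of stand, either way round below 0.1 rad and value of joint catch below 0.0015 m and linear speed of bin below 0.02 m/s); the robot touches nothing.
It fails at once if the bin is forced against the rail (more than 30 N) (contact force between bin and stand above 30 N).
It fails at once if the bin is let go while still tilted (more than 0.15 rad) over the cleat and drops or swings in at more than 0.2 m/s (contact force between bin and the fingers below 0.02 N and linear speed of bin above 0.2 m/s and angle between bin_mid's own z axis and vertical above 0.15 rad and x of strip_tip in the frame of stand above -0.03 m).
It fails at once if the tape dispenser is shifted by more than 15 mm (distance of tape from where it was at the start of the episode above 0.015 m).
It fails at once if the mug is shifted by more than 15 mm (distance of mug from where it was at the start of the episode above 0.015 m).
It fails at once if the clock is shifted by more than 15 mm (distance of clock from where it was at the start of the episode above 0.015 m).
It also fails if it takes over 61 s, if anything falls off the work surface, if the arm or the gripper's body presses on something with over 40 N, if the wrist force passes 120 N, or if a joint passes its speed limit or range.

## Working session

There is one attempt and no reset: what is moved stays moved. The work goes in short steps, Python scripts to look and compute and a tool call to move; the robot and the scene stay as the last step left them, time stands still between calls to the robot, and variables do not carry over. Pictures are saved under pics/ and viewed, at most 10 in all, crops included, and the job is handed in when it is done.

Besides the shell and the picture viewer there is one more tool, called after ">>>" as a command line: name --argument value ..., lists and objects as JSON in quotes. play_rows: Moves the arm, as the interface text tells. Its arguments: {"type":"object","properties":{"commands":{"type":"array"},"fingers":{"type":"number"},"newtons":{"type":"number"}},"required":["commands"]}

```bash
mkdir -p pics; cat > h.py <<'E'
import numpy as np, cv2
from plant import readout, viewer, job
from scipy.spatial.transform import Rotation as R
def world(cam,depth,cal=None):
    c=cal or viewer.calibration(cam); v,u=np.mgrid[0:480,0:640]
    T=np.array(c["cam_to_world"])
    P=np.stack([(u-c["cx"])/c["fx"]*depth,-(v-c["cy"])/c["fy"]*depth,-depth],-1)
    return P@T[:3,:3].T+T[:3,3]
def tcp():
    s=readout.get_state(); return np.array(s["ee_pos"]),s["tcp_rot"],s
E
python3 - <<'E'
from h import *
s=readout.get_state();print(s)
ims=[]
for c in("scene","top"):
    p,d=viewer.capture(c);np.savez(c+"0.npz",p=p,d=d);ims.append(p)
    cv2.imwrite(f"pics/{c}0.png",p[...,::-1])
    for n in("bin_mid","stand","strip_tip","cleat_mark","tongue_mark","foot_end","catch"):
        print(c,n,[(np.round(x["position"],3).tolist(),round(x["score"],2)) for x in viewer.look_for(n,c)][:4])
E
```

```text
{'time_s': 0.0, 'joint_positions': array([-7.19088668e+01,  1.96370447e+01,  8.73770865e+01, -7.41963806e-04,
        7.30732409e+01, -8.36499530e+00]), 'qd': array([-0.07838216, -0.03583825,  0.00571456, -0.02274075,  0.01944385,
       -0.02318756]), 'tau': array([-2.27069642e-03, -4.31250179e+01, -2.44225574e+01,  7.16648530e-02,
        5.58863988e-02, -1.41189844e-04]), 'ee_pos': array([ 0.23378668, -0.46962744,  0.22604032]), 'tcp_rot': array([-1.79913454e+02, -1.20088261e-02,  2.64563360e+01]), 'ft_force': array([-0.53632081, -0.56555329,  0.60002639]), 'ft_torque': array([-0.04250073,  0.0443151 ,  0.0131642 ]), 'gripper_force': 0.0, 'grip_width': 1.0031719134192878}
scene bin_mid [([0.37, 0.247, 0.062], 0.8), ([0.445, 0.124, 0.061], 0.59)]
scene stand []
scene strip_tip [([0.452, 0.124, 0.064], 0.77), ([0.37, 0.241, 0.068], 0.71)]
scene cleat_mark [([0.642, 0.193, 0.085], 0.9), ([0.448, 0.125, 0.064], 0.58)]
scene tongue_mark [([0.642, 0.198, 0.086], 0.6)]
scene foot_end [([0.373, 0.248, 0.061], 0.7), ([0.63, 0.142, 0.057], 0.64), ([0.442, 0.127, 0.066], 0.61), ([0.792, -0.064, 0.068], 0.48)]
scene catch [([0.631, 0.14, 0.055], 0.65)]
top bin_mid [([0.451, 0.124, 0.052], 0.74), ([0.375, 0.236, 0.064], 0.65)]
top stand [([0.644, 0.204, 0.055], 0.64)]
top strip_tip [([0.378, 0.242, 0.057], 0.98), ([0.447, 0.117, 0.05], 0.83)]
top cleat_mark [([0.643, 0.205, 0.052], 0.66), ([0.446, 0.121, 0.052], 0.63)]
top tongue_mark [([0.64, 0.203, 0.05], 0.97), ([0.453, 0.12, 0.049], 0.54), ([0.575, 0.412, 0.071], 0.32)]
top foot_end [([0.453, 0.121, 0.051], 0.95), ([0.643, 0.205, 0.052], 0.58), ([0.376, 0.24, 0.063], 0.57)]
top catch [([0.631, 0.134, 0.056], 0.45)]
```

View pics/scene0.png

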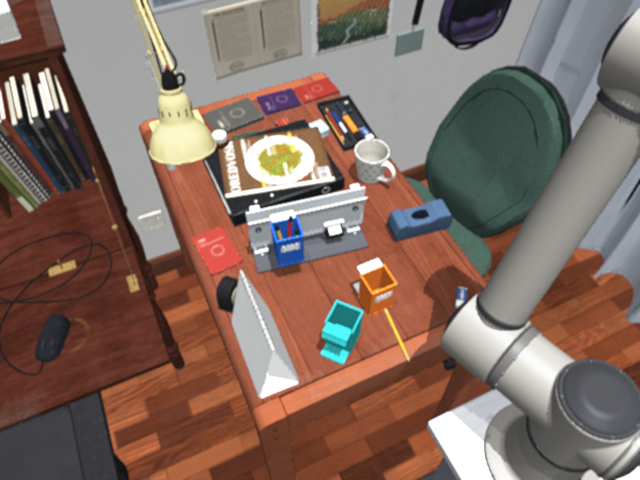

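View pics/top0.png

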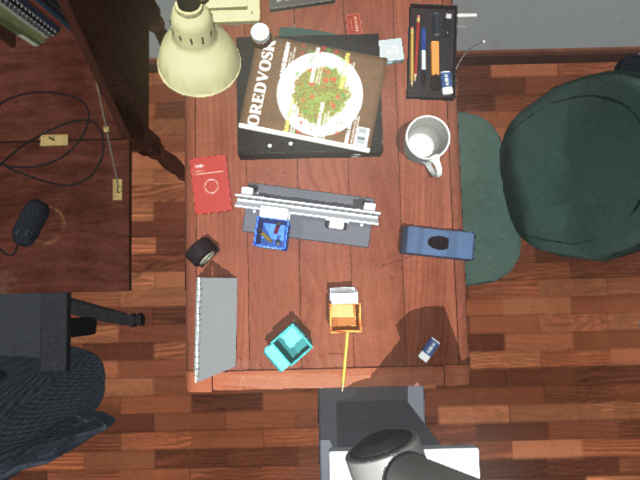

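The scene shows the orange bin at (378,290), fitting to the rear; the rail's empty place is right of the blue bin, around (335,225) in scene and (335,215) in top. The turquoise bin is the decoy.

```bash
python3 - <<'E'
from h import *
for c in("top","scene"):
    z=np.load(c+"0.npz");p,d=z["p"],z["d"];W=world(c,d)
    hsv=cv2.cvtColor(p,cv2.COLOR_RGB2HSV)
    X=W[...,0];Y=W[...,1];Z=W[...,2]
    m=(abs(X-.45)<.08)&(abs(Y-.12)<.07)
    org=m&(hsv[...,0]>8)&(hsv[...,0]<25)&(hsv[...,1]>170)&(hsv[...,2]>120)
    rim=org&(Z>.085)
    print(c,"orange",org.sum(),"rim",rim.sum(),"z",np.percentile(Z[rim],[5,50,95]) if rim.any() else 0)
    if rim.any():
        print(cv2.minAreaRect((W[rim][:,:2]*1000).astype(np.float32)))
    fit=m&(hsv[...,1]<70)&(Z>.03)
    print("fit",fit.sum(),np.percentile(W[fit],[2,50,98],axis=0).round(4).tolist(), cv2.minAreaRect((W[fit][:,:2]*1000).astype(np.float32)))
    t=(abs(X-.47)<.03)&(abs(Y-.02)<.03); print("table",np.median(Z[t]),Z[t].std())
    s=(X>.58)&(X<.72)&(Y>.04)&(Y<.36)&(Z>.1)
    print("rail",s.sum(),cv2.minAreaRect((W[s][:,:2]*1000).astype(np.float32)),np.percentile(Z[s],[1,10,25,50,75,90,99]).round(4))
    b=(X>.56)&(X<.72)&(Y>.05)&(Y<.36)&(Z>.004)&(Z<.014)
    print("base",b.sum(),cv2.minAreaRect((W[b][:,:2]*1000).astype(np.float32)))
    bl=(X>.55)&(X<.7)&(Y>.15)&(Y<.36)&(hsv[...,0]>105)&(hsv[...,0]<125)&(hsv[...,1]>150)&(Z>.05)
    print("blue",bl.sum(),np.percentile(W[bl],[2,50,98],axis=0).round(4).tolist())
z=np.load("top0.npz");cv2.imwrite("pics/crop.png",np.hstack([cv2.resize(z["p"][170:250,225:385],(640,320),interpolation=2)[...,::-1]]))
W=world("top",z["d"])
for u in (330,350): 
    print(u,[tuple((W[v,u]*1000).round().astype(int).tolist()) for v in range(188,250,2)])
E
```

```text
top orange 2 rim 2 z [0.09526595 0.09567406 0.09608218]
((419.9673767089844, 123.36026763916016), (57.027896881103516, 0.0), 100.468017578125)
fit 820 [[0.4673, 0.0988, 0.08], [0.5141, 0.1837, 1.1599], [0.5141, 0.1837, 1.1599]] ((445.98284912109375, 141.30563354492188), (91.11908721923828, 132.00425720214844), 87.25791931152344)
table -0.0013074162035695558 0.002242184410002012
rail 2777 ((629.59619140625, 196.67311096191406), (279.619873046875, 120.75102996826172), 81.01528930664062) [0.1034 0.1254 0.1317 0.1452 0.1529 0.1597 0.1685]
base 3117 ((640.8472290039062, 205.32977294921875), (158.76803588867188, 309.5229797363281), 0.4087368845939636)
blue 94 [[0.5784, 0.2317, 0.1477], [0.5918, 0.2697, 0.1512], [0.6323, 0.2956, 0.1547]]
scene orange 1248 rim 242 z [0.08573008 0.09316881 0.09782415]
((436.5406188964844, 122.51048278808594), (57.4847526550293, 64.46634674072266), 2.105424404144287)
fit 316 [[0.4079, 0.0978, 0.0527], [0.4702, 0.1237, 0.0942], [0.4872, 0.1504, 0.0993]] ((447.3592224121094, 125.68864440917969), (58.025123596191406, 81.98861694335938), 87.60367584228516)
table -
[... 678 characters left out ...]
(635, 146, 55), (631, 146, 52), (627, 146, 53), (627, 145, 4), (623, 145, 5), (619, 145, 4), (614, 145, 9), (610, 145, 5), (605, 145, 5), (601, 146, 6), (597, 146, 5), (593, 145, -4), (588, 146, 1), (584, 146, 0)]
350 [(716, 98, -2), (711, 98, 1), (707, 98, -3), (703, 98, -6), (696, 99, 11), (692, 99, 9), (688, 99, 9), (683, 100, 10), (679, 100, 8), (674, 100, 11), (649, 111, 161), (646, 111, 156), (646, 109, 130), (642, 109, 126), (637, 109, 133), (632, 110, 143), (628, 111, 145), (639, 101, 9), (635, 101, 8), (630, 101, 7), (626, 101, 12), (622, 101, 7), (617, 102, 10), (613, 101, 5), (609, 102, 6), (604, 102, 7), (600, 102, 8), (595, 102, 7), (591, 102, 5), (587, 102, -3), (583, 102, -2)]
```

```bash
cat >> h.py <<'E'
def plan(pos,rpy,n=5):
    p,r,s=tcp(); R0=R.from_euler("xyz",r,degrees=True); R1=R.from_euler("xyz",rpy,degrees=True)
    o=R0.inv().apply(np.array(pos)-p); a=(R0.inv()*R1).as_rotvec(degrees=True)
    print("t",round(s["time_s"],2),"pos",p.round(4),"rpy",np.round(r,2),"F",np.round(s["ft_force"],1),"w",round(s["grip_width"],3),"gf",round(s["gripper_force"],1))
    print("total off",o.round(4).tolist(),"ang",a.round(2).tolist(),"norms",np.linalg.norm(o).round(3),np.linalg.norm(a).round(1))
E
python3 - <<'E'
from h import *
p,r,s=tcp();R0=R.from_euler("xyz",r,degrees=True)
T=np.array(viewer.calibration("wrist")["cam_to_world"]);print(R0.inv().apply(T[:3,3]-p),(R0.inv().as_matrix()@T[:3,:3]).round(3),viewer.calibration("wrist")["fx"])
plan([.34,.11,.30],[180,0,0])
E
```

```text
[ 0.07498087  0.00055598 -0.15774636] [[ 0.     0.96   0.278]
 [ 1.    -0.    -0.   ]
 [-0.     0.278 -0.96 ]] 364.43642400565585
t 0.8 pos [ 0.2339 -0.47    0.2268] rpy [179.99   0.    26.46] F [-0.8  0.2  0.2] w 0.999 gf 0.0
total off [0.3534, -0.472, -0.0733] ang [0.01, -0.0, 26.46] norms 0.594 26.5
```

>>> play_rows --commands '[{"offset": [0.03,-0.04,-0.006],"angular": [0,0,2]},{"offset": [0.06,-0.08,-0.012],"angular": [0,0,5]},{"offset": [0.09,-0.12,-0.018],"angular": [0,0,8]},{"offset": [0.12,-0.16,-0.024],"angular": [0,0,11]},{"offset": [0.15,-0.2,-0.03],"angular": [0,0,14]}]' --fingers -1

```text
time_s: 1.3
ee_pos: [0.2787, -0.2241, 0.2568]
tcp_rot: [180.0, -0.0, 12.3]
ft_force: [0.3, 0.2, -0.2]
grip_width: 0.998
gripper_force: 0.0
```

```bash
python3 -c "
from h import *
plan([.34,.11,.30],[180,0,0])"
```

```text
t 1.3 pos [ 0.2787 -0.2241  0.2568] rpy [ 1.7997e+02 -3.0000e-02  1.2280e+01] F [ 0.3  0.2 -0.2] w 0.998 gf 0.0
total off [0.131, -0.3133, -0.0433] ang [0.02, -0.03, 12.28] norms 0.342 12.3
```

>>> play_rows --commands '[{"offset": [0.02,-0.045,-0.006],"angular": [0,0,3]},{"offset": [0.04,-0.09,-0.012],"angular": [0,0,6]},{"offset": [0.058,-0.135,-0.018],"angular": [0,0,9]},{"offset": [0.077,-0.18,-0.024],"angular": [0,0,12.3]},{"offset": [0.095,-0.226,-0.031],"angular": [0,0,12.3]}]'

```text
time_s: 1.8
ee_pos: [0.3227, 0.0172, 0.2881]
tcp_rot: [180.0, -0.1, 0.0]
ft_force: [1.6, -0.1, -0.4]
grip_width: 0.995
gripper_force: 0.0
```

```bash
python3 -c "
from h import *
plan([.34,.11,.30],[180,0,0])"
```

```text
t 1.8 pos [0.3227 0.0172 0.2881] rpy [ 1.7998e+02 -9.0000e-02  3.0000e-02] F [ 1.6 -0.1 -0.4] w 0.995 gf 0.0
total off [0.0174, -0.0928, -0.0119] ang [0.02, -0.09, 0.03] norms 0.095 0.1
```

>>> play_rows --commands '[{"offset": [0.015,-0.035,-0.006],"angular": [0,0,0]},{"offset": [0.03,-0.07,-0.012],"angular": [0,0,0]},{"offset": [0.04,-0.1,-0.012],"angular": [0,0,0]},{"offset": [0.04,-0.1,-0.012],"angular": [0,0,0]}]'

```text
time_s: 2.2
ee_pos: [0.3632, 0.1183, 0.2995]
tcp_rot: [-179.9, -0.0, 0.4]
ft_force: [0.5, -0.9, -1.0]
grip_width: 1.0
gripper_force: 0.0
```

```bash
python3 - <<'E'
from h import *
c=viewer.calibration("wrist");p,d=viewer.capture("wrist");cal=np.array(c["cam_to_world"])
np.savez("w1.npz",p=p,d=d,T=cal);cv2.imwrite("pics/w1.png",p[...,::-1])
W=world("wrist",d,c);X,Y,Z=W[...,0],W[...,1],W[...,2]
t=(abs(X-.47)<.03)&(abs(Y-.05)<.02);print("table",np.median(Z[t]),Z[t].std())
m=(abs(X-.45)<.09)&(abs(Y-.12)<.06)&(Z>.085)&(Z<.105)
print(m.sum(),cv2.minAreaRect((W[m][:,:2]*1000).astype(np.float32)),np.percentile(Z[m],[2,50,98]))
vs,us=np.where(m);print(vs.min(),vs.max(),us.min(),us.max())
E
```

```text
table -0.0007408709814676895 0.0008644028826739268
2676 ((450.4339294433594, 122.13304138183594), (81.70072174072266, 62.69534683227539), 0.3306913375854492) [0.08652881 0.09458682 0.09645265]
74 163 283 349
```

View pics/w1.png

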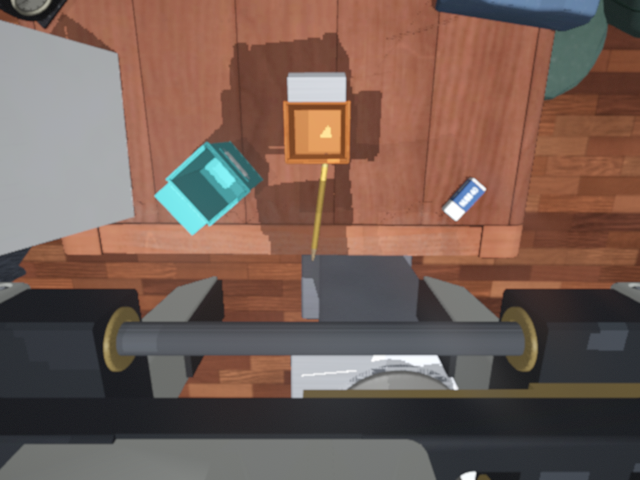

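The picture shows the bin's rim from (285,103) to (350,163), its fitting above (288–346, 73–103); the pencil lies in front of it from (325,165) to (315,255).

```bash
python3 - <<'E'
from h import *
z=np.load("w1.npz");p,d=z["p"],z["d"];c=viewer.calibration("wrist");c["cam_to_world"]=z["T"];W=world("wrist",d,c)
hsv=cv2.cvtColor(p,cv2.COLOR_RGB2HSV)
X,Y,Z=W[...,0],W[...,1],W[...,2]
m=(abs(X-.45)<.09)&(abs(Y-.12)<.06)&(Z>.088)&(Z<.105)
org=m&(hsv[...,1]>140)
print("rim",cv2.minAreaRect((W[org][:,:2]*1000).astype(np.float32)),"fit",cv2.minAreaRect((W[m&(hsv[...,1]<100)][:,:2]*1000).astype(np.float32)))
print("front x",np.percentile(X[org],[1,99]),"y",np.percentile(Y[org],[1,99]))
# side edges vs x
for lo in np.arange(.415,.495,.01):
    q=m&(X>lo)&(X<lo+.01); print(round(lo,3),Y[q].min().round(4),Y[q].max().round(4))
for (u,v) in [(325,168),(323,185),(320,205),(318,225),(315,250),(327,130),(325,133),(310,130)]: print(u,v,W[v,u].round(3),p[v,u],hsv[v,u])
E
```

```text
rim ((438.53131103515625, 122.04212951660156), (57.815372467041016, 62.691246032714844), 0.46563956141471863) fit ((477.0931701660156, 122.38495635986328), (22.84815216064453, 54.286643981933594), 0.5279960632324219)
front x [0.40957715 0.46591731] y [0.09098455 0.15332437]
0.415 0.0909 0.1533
0.425 0.0913 0.153
0.435 0.0915 0.1528
0.445 0.0908 0.1535
0.455 0.0911 0.1534
0.465 0.0914 0.1531
0.475 0.0956 0.1493
0.485 0.0956 0.1491Traceback (most recent call last):
  File "<stdin>", line 11, in <module>
    return umr_minimum(a, axis, None, out, keepdims, initial, where)
ValueError: zero-size array to reduction operation minimum which has no identity
```

```bash
python3 -c "
from h import *
plan([.4,.122,.17],[180,-20,.4])"
```

```text
t 2.25 pos [0.3626 0.1167 0.2993] rpy [1.7999e+02 2.0000e-02 3.7000e-01] F [-0.4 -0.2 -0.5] w 0.996 gf 0.0
total off [0.0375, -0.0051, 0.1293] ang [0.01, 20.02, -0.03] norms 0.135 20.0
```

>>> play_rows --commands '[{"offset": [0.009,-0.001,0.03],"angular": [0,5,0]},{"offset": [0.018,-0.0025,0.06],"angular": [0,10,0]},{"offset": [0.028,-0.004,0.095],"angular": [0,15,0]},{"offset": [0.0375,-0.005,0.129],"angular": [0,20,0]},{"offset": [0.0375,-0.005,0.129],"angular": [0,20,0]}]'

```text
time_s: 2.75
ee_pos: [0.3954, 0.1191, 0.1663]
tcp_rot: [179.9, -19.5, 0.2]
ft_force: [0.2, 0.2, -0.6]
grip_width: 1.0
gripper_force: 0.0
```

```bash
python3 -c "
from h import *
plan([.4445,.122,.0497],[180,-20,.4])"
```

```text
t 2.75 pos [0.3954 0.1191 0.1663] rpy [ 1.7988e+02 -1.9500e+01  1.6000e-01] F [ 0.2  0.2 -0.6] w 1.0 gf 0.0
total off [0.0073, -0.0031, 0.1263] ang [0.2, 0.5, -0.22] norms 0.127 0.6
```

>>> play_rows --commands '[{"offset": [0.003,-0.0015,0.04],"angular": [0,0.3,0]},{"offset": [0.007,-0.003,0.08],"angular": [0,0.5,0]},{"offset": [0.007,-0.003,0.11],"angular": [0,0.5,0]},{"offset": [0.007,-0.003,0.126],"angular": [0,0.5,0]},{"offset": [0.007,-0.003,0.126],"angular": [0,0.5,0]}]'

```text
time_s: 3.25
ee_pos: [0.4542, 0.1245, 0.0629]
tcp_rot: [179.7, -19.7, 0.1]
ft_force: [0.5, -0.2, 1.5]
grip_width: 0.997
gripper_force: 0.0
```

```bash
python3 -c "
from h import *
plan([.4445,.122,.0497],[180,-20,.4])"
```

```text
t 3.25 pos [0.4542 0.1245 0.0629] rpy [ 1.797e+02 -1.974e+01  9.000e-02] F [ 0.5 -0.2  1.5] w 0.997 gf 0.0
total off [-0.0136, 0.0024, 0.0092] ang [0.4, 0.26, -0.29] norms 0.017 0.6
```

>>> play_rows --commands '[{"offset": [0,0,0],"angular": [0,0,0]},{"offset": [0,0,0],"angular": [0,0,0]},{"offset": [0,0,0],"angular": [0,0,0]}]'

```text
time_s: 3.55
ee_pos: [0.4526, 0.1253, 0.0639]
tcp_rot: [179.8, -19.9, 0.1]
ft_force: [-1.0, -0.5, 0.7]
grip_width: 1.002
gripper_force: 0.0
```

```bash
python3 -c "
from h import *
plan([.4445,.122,.0497],[180,-20,.4]);print(readout.get_state()['joint_positions'].round(1))"
```

```text
t 3.55 pos [0.4526 0.1253 0.0639] rpy [ 1.7979e+02 -1.9930e+01  1.5000e-01] F [-1.  -0.5  0.7] w 1.002 gf 0.0
total off [-0.0125, 0.0032, 0.0106] ang [0.3, 0.07, -0.24] norms 0.017 0.4
[  8.1  20.2 124.1 -10.5  16.3 107.5]
```

```bash
python3 -c "
from h import *
plan([.4406,.122,.0487],[180,-8,.4])"
```

```text
t 3.55 pos [0.4526 0.1253 0.0639] rpy [ 1.7979e+02 -1.9930e+01  1.5000e-01] F [-1.  -0.5  0.7] w 1.002 gf 0.0
total off [-0.0165, 0.0032, 0.0102] ang [0.28, -11.93, -0.27] norms 0.02 11.9
```

>>> play_rows --commands '[{"offset": [-0.005,0.001,0],"angular": [0,-6,0]},{"offset": [-0.01,0.002,0.002],"angular": [0.3,-12,-0.3]},{"offset": [-0.0165,0.003,0.006],"angular": [0.3,-12,-0.3]},{"offset": [-0.0165,0.003,0.01],"angular": [0.3,-12,-0.3]},{"offset": [-0.0165,0.003,0.01],"angular": [0.3,-12,-0.3]}]'

```text
time_s: 4.05
ee_pos: [0.4389, 0.1222, 0.047]
tcp_rot: [180.0, -7.8, 0.5]
ft_force: [0.1, 0.5, -0.7]
grip_width: 1.0
gripper_force: 0.0
```

```bash
python3 -c "
from h import *
plan([.4406,.122,.0487],[180,-8,.4]);print(readout.get_state()['joint_positions'].round(1))"
```

```text
t 4.05 pos [0.4389 0.1222 0.047 ] rpy [179.98  -7.82   0.45] F [ 0.1  0.5 -0.7] w 1.0 gf 0.0
total off [0.0019, 0.0002, -0.0014] ang [0.01, 0.18, 0.05] norms 0.002 0.2
[  6.5  23.7 117.2  -1.6  31.3  97.4]
```

>>> play_rows --commands '[{"offset": [0.002,0,-0.001],"angular": [0,0,0]},{"offset": [0.002,0,-0.001],"angular": [0,0,0]},{"offset": [0.002,0,-0.001],"angular": [0,0,0]},{"offset": [0.002,0,-0.001],"angular": [0,0,0]},{"offset": [0.002,0,-0.001],"angular": [0,0,0]}]' --fingers 1 --newtons 45

```text
time_s: 4.55
ee_pos: [0.442, 0.1224, 0.0491]
tcp_rot: [-180.0, -7.9, 0.4]
ft_force: [0.1, -0.8, 0.5]
grip_width: 0.653
gripper_force: 45.0
```

>>> play_rows --commands '[{"offset": [0,0,0],"angular": [0,0,0]},{"offset": [0,0,0],"angular": [0,0,0]},{"offset": [0,0,0],"angular": [0,0,0]}]'

```text
time_s: 4.85
ee_pos: [0.442, 0.1224, 0.0491]
tcp_rot: [-180.0, -7.8, 0.4]
ft_force: [-0.3, -0.1, 1.7]
grip_width: 0.65
gripper_force: 45.0
```

>>> play_rows --commands '[{"offset": [0.003,0,-0.02],"angular": [0,0,0]},{"offset": [0.009,0,-0.065],"angular": [0,0,0]},{"offset": [0.016,0,-0.11],"angular": [0,0,0]},{"offset": [0.022,0,-0.155],"angular": [0,0,0]},{"offset": [0.028,0,-0.198],"angular": [0,0,0]}]'

```text
time_s: 5.35
ee_pos: [0.442, 0.1222, 0.2505]
tcp_rot: [-180.0, -7.8, 0.4]
ft_force: [1.0, 0.3, -3.2]
grip_width: 0.649
gripper_force: 45.0
```

>>> play_rows --commands '[{"offset": [0.025,-0.005,0.003],"angular": [0,0,0]},{"offset": [0.05,-0.01,0.007],"angular": [0,0,0]},{"offset": [0.05,-0.01,0.007],"angular": [0,0,0]}]'

```text
time_s: 5.65
ee_pos: [0.495, 0.1329, 0.2483]
tcp_rot: [-180.0, -7.9, 0.4]
ft_force: [-0.5, 0.3, -3.9]
grip_width: 0.651
gripper_force: 45.0
```

```bash
python3 - <<'E'
from h import *
plan([.5,.12,.25],[180,-8,.4])
c=viewer.calibration("wrist");p,d=viewer.capture("wrist");cal=np.array(c["cam_to_world"])
np.savez("w2.npz",p=p,d=d,T=cal);cv2.imwrite("pics/w2.png",p[...,::-1])
W=world("wrist",d,c);X,Y,Z=W[...,0],W[...,1],W[...,2]
for u in (260,300,340,380):
    print(u,[(v,*(W[v,u]*1000).round(1).tolist()) for v in range(0,110,4)])
E
```

```text
t 5.65 pos [0.495  0.1329 0.2483] rpy [-179.98   -7.87    0.44] F [-0.5  0.3 -3.9] w 0.651 gf 45.0
total off [0.005, 0.0129, -0.001] ang [-0.03, 0.13, 0.04] norms 0.014 0.1
260 [(0, 740.0, 197.4, -0.7), (4, 736.4, 197.6, -1.6), (8, 732.1, 197.5, -0.5), (12, 659.0, 172.6, 159.0), (16, 656.2, 172.5, 159.8), (20, 655.3, 173.2, 156.1), (24, 655.2, 174.1, 150.3), (28, 655.6, 175.3, 142.9), (32, 655.8, 176.5, 135.8), (36, 655.6, 177.6, 129.0), (40, 653.7, 177.9, 126.9), (44, 650.0, 177.6, 129.4), (48, 643.5, 176.0, 140.1), (52, 638.7, 175.0, 146.5), (56, 636.6, 175.3, 144.9), (60, 657.7, 187.1, 70.4), (64, 658.1, 189.0, 58.3), (68, 658.4, 191.1, 45.5), (72, 665.9, 197.3, 7.1), (76, 661.9, 197.4, 6.9), (80, 657.5, 197.2, 8.3), (84, 653.3, 197.1, 9.1), (88, 649.7, 197.5, 7.1), (92, 645.4, 197.5, 7.9), (96, 641.3, 197.5, 8.1), (100, 637.5, 197.8, 6.7), (104, 633.3, 197.8, 7.1), (108, 629.1, 197.7, 7.7)]
300 [(0, 740.3, 155.3, -0.7), (4, 736.8, 155.3, -1.7), (8, 732.2, 155.3, -0.2), (12, 728.5, 155.3, -0.5), (16, 725.2, 155.4, -1.9), (20, 653.7, 146.5, 160.5), (24, 651.6, 146.6, 159.8), (28, 6
[... 1302 characters left out ...]
40.1, 71.4, 1.2), (4, 736.7, 71.1, 0.2), (8, 733.4, 70.8, -1.3), (12, 729.6, 70.6, -1.5), (16, 725.8, 70.5, -1.7), (20, 721.5, 70.5, -0.9), (24, 717.2, 70.5, -0.0), (28, 713.1, 70.4, 0.2), (32, 709.3, 70.2, -0.2), (36, 644.0, 94.5, 161.6), (40, 643.0, 93.8, 157.6), (44, 643.2, 92.6, 150.2), (48, 642.3, 91.8, 145.5), (52, 642.7, 90.4, 136.6), (56, 641.9, 89.4, 131.1), (60, 640.3, 88.8, 127.2), (64, 638.1, 88.4, 125.3), (68, 631.4, 90.3, 138.3), (72, 626.6, 91.3, 145.4), (76, 624.0, 91.2, 145.1), (80, 641.1, 79.9, 72.4), (84, 640.7, 77.9, 60.8), (88, 640.6, 75.7, 47.3), (92, 645.2, 70.3, 13.1), (96, 641.4, 70.0, 12.0), (100, 637.3, 70.0, 12.5), (104, 634.2, 69.1, 8.0), (108, 630.2, 68.9, 7.5)]
```

View pics/w2.png

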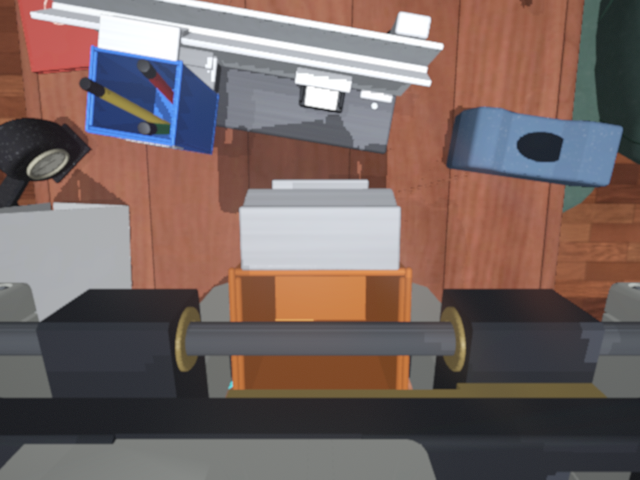

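```bash
python3 - <<'E'
from h import *
z=np.load("w2.npz");p,d=z["p"],z["d"];c=viewer.calibration("wrist");c["cam_to_world"]=z["T"];W=world("wrist",d,c)
X,Y,Z=W[...,0],W[...,1],W[...,2];hsv=cv2.cvtColor(p,cv2.COLOR_RGB2HSV)
# plate face fit
f=(X>.635)&(X<.668)&(Y>.07)&(Y<.19)&(Z>.132)&(Z<.155)
line=X-(.6472+.153*(Y-.1193)); f&=abs(line)<.003
a,b=np.polyfit(Y[f],X[f],1);psi=-np.arctan(a);print("psi",np.degrees(psi),"x at y=.14",a*.14+b,"n",f.sum(),np.std(X[f]-a*Y[f]-b))
ex=np.array([np.cos(psi),np.sin(psi)]);ey=np.array([-np.sin(psi),np.cos(psi)]);o=np.array([a*.14+b,.14])
S=(W[...,:2]-o)@np.stack([ex,ey],1)
sx,sy=S[...,0],S[...,1]
t=(sx>-.0155)&(sx<-.001)&(Z>.066)&(Z<.078)&(abs(sy)<.06)
print("tongue sy",np.percentile(sy[t],[1,50,99]).round(4),"z",np.median(Z[t]),t.sum(), "sx",np.percentile(sx[t],[1,99]))
k=(sx>-.03)&(sx<-.004)&(Z>.045)&(Z<.063)&(abs(sy)<.06)
print("catch sy",np.percentile(sy[k],[1,50,99]).round(4),"z",np.percentile(Z[k],[1,50,99]),k.sum())
bl=(hsv[...,0]>105)&(hsv[...,0]<125)&(hsv[...,1]>150)&(Z>.14)&(Z<.165)&(sy>0.05)
print("blue sy",np.percentile(sy[bl],[1,50,99]),"z",np.median(Z[bl]),"sx",np.percentile(sx[bl],[1,99]))
pt=(sx>-.0005)&(sx<.004)&(abs(sy)<.06)&(Z>.157);print("plate top",np.median(Z[pt]),np.percentile(Z[pt],90))
e=(sx>-.022)&(sx<-.012)&(abs(sy)<.06)&(Z>.135);print("edge",np.percentile(Z[e],[50,90,97]),e.sum())
for q in(-.05,-.02,.02):
  e=(sx>-.022)&(sx<-.004)&(abs(sy-q)<.005)&(Z>.12);i=np.argsort(sx[e]);print(np.c_[sx[e][i],Z[e][i]][::6].round(4).tolist())
tb=(abs(Y-.05)<.02)&(abs(X-.56)<.01);print("table",np.median(Z[tb]))
# held bin
m=(Y>.08)&(Y<.19)&(X<.57)&(X>.44)&(Z>.22)
o_=m&(hsv[...,1]>140)&(hsv[...,0]<25)&(hsv[...,0]>5)
g=m&(hsv[...,1]<60)&(np.arange(480)[:,None]<268)
print("fit",cv2.minAreaRect((W[g][:,:2]*1000).astype(np.float32)))
for v in range(180,300,6):
    q=[(W[v,u]*1000).round(1).tolist() for u in (265,320,375)];print(v,q)
for v in (200,220,240,260):
    us=np.where(m[v])[0];print(v,W[v,us[2]].round(4),W[v,us[-3]].round(4))
print(o,tcp()[0])
E
```

```text
psi -8.773795571269789 x at y=.14 0.6502957231569441 n 2245 0.00026604311645973263
tongue sy [-0.0346 -0.0099  0.0142] z 0.07205944120831004 871 sx [-0.01409161 -0.00113175]
catch sy [-0.0306 -0.0099  0.0103] z [0.04797168 0.05360548 0.05854806] 725
blue sy [0.08341706 0.12326946 0.14445501] z 0.15101891412654506 sx [-0.08906814 -0.03399112]
plate top 0.16015736083447651 0.16122470810769385
edge [0.14533254 0.14660195 0.14718747] 1480
[[-0.0193, 0.1454], [-0.019, 0.1441], [-0.0188, 0.1445], [-0.0185, 0.145], [-0.0183, 0.1454], [-0.018, 0.1452], [-0.0178, 0.1454], [-0.0175, 0.1464], [-0.0174, 0.1466], [-0.0172, 0.1458], [-0.0168, 0.1466], [-0.0165, 0.1473], [-0.0162, 0.1453], [-0.0159, 0.1457], [-0.0158, 0.1463], [-0.015, 0.1445], [-0.0145, 0.1441], [-0.0135, 0.1427], [-0.0128, 0.1411], [-0.0125, 0.1406], [-0.012, 0.1397], [-0.0113, 0.1382], [-0.0107, 0.1375], [-0.0098, 0.1357], [-0.0091, 0.1349], [-0.0085, 0.1337], [-0.0076, 0.1323], [-0.007, 0.1308], [-0.006, 0.1298], [-0.0055, 0.1287], [-0.0046, 0.1266], [-0.0044, 0.127], [-0.0041, 0.1265]]
[[-0.0193, 0.1453], [-0.0192, 0.1451], [-
[... 2373 characters left out ...]
4 [[521.2, 151.2, 293.5], [521.4, 132.5, 293.9], [521.7, 113.9, 294.5]]
270 [[519.2, 151.2, 293.8], [519.2, 132.5, 293.3], [519.6, 113.9, 294.5]]
276 [[503.1, 159.6, 239.0], [493.9, 132.3, 202.1], [504.1, 105.4, 241.2]]
282 [[500.1, 159.6, 239.2], [490.0, 132.2, 201.1], [501.7, 105.7, 243.6]]
288 [[497.5, 159.4, 240.7], [486.8, 132.2, 203.0], [498.3, 105.4, 242.0]]
294 [[494.4, 159.4, 240.6], [483.0, 132.2, 202.7], [495.6, 105.5, 243.3]]
200 [0.5424 0.1589 0.2851] [0.5429 0.1069 0.2859]
220 [0.536  0.1599 0.2925] [0.5366 0.107  0.2939]
240 [0.5292 0.1594 0.2923] [0.5299 0.1071 0.2944]
260 [0.5226 0.1588 0.2942] [0.5229 0.1063 0.2932]
[0.65029572 0.14      ] [0.49327438 0.13266419 0.24773731]
```

The rail is at yaw −8.8°, cleat edge ≈ 0.147 m, tongue and catch centred at the empty place. The picture shows the bin held square, its fitting at (240–400,190–268), and the catch at (322,90).

```bash
cat >> h.py <<'E'
PSI=-8.77; O=np.array([.6487,.1299,0]); E=.1468
def tgt(t,kx,kz,dy=0):
    "bin tilt t deg, knee (44,42.5 mm of bin) at stand x kx, height E+kz (mm)"
    Rs=R.from_euler("z",PSI,degrees=True); Rb=Rs*R.from_euler("y",t,degrees=True)
    K=O+Rs.apply([kx/1e3,dy/1e3,0])+[0,0,E+kz/1e3]
    mid=K-Rb.apply([.044,0,.0425]); return mid+Rb.apply([.003,0,.001]),[180,-8+t,PSI-.1]
def inbin():
    "knee in stand frame from measured tcp"
    p,r,s=tcp(); t=r[1]+8; Rs=R.from_euler("z",PSI,degrees=True); Rb=Rs*R.from_euler("y",t,degrees=True)
    K=Rs.inv().apply(p-Rb.apply([.003,0,.001])+Rb.apply([.044,0,.0425])-O); print("tilt",round(t,2),"knee",(K*1e3).round(1),"rel E",round((K[2]-E)*1e3,1))
E
python3 -c "
from h import *
for a in [(20,-8.3,45),(20,-8.3,-2.8)]: print(tgt(*a)); plan(*tgt(*a))"
```

```text
(array([0.58839221, 0.13920381, 0.16682558]), [180, 12, -8.87])
t 5.7 pos [0.4933 0.1327 0.2477] rpy [180.    -7.71   0.45] F [-0.7 -0.3 -3.3] w 0.653 gf 45.0
total off [0.0834, -0.0058, 0.0929] ang [0.35, -19.67, 9.36] norms 0.125 21.8
(array([0.58839221, 0.13920381, 0.11902558]), [180, 12, -8.87])
t 5.7 pos [0.4933 0.1327 0.2477] rpy [180.    -7.71   0.45] F [-0.7 -0.3 -3.3] w 0.653 gf 45.0
total off [0.077, -0.0058, 0.1403] ang [0.35, -19.67, 9.36] norms 0.16 21.8
```

```bash
python3 -c "
from h import *
for a in [(20,-60,40)]: print(tgt(*a)); plan(*tgt(*a))"
```

```text
(array([0.53729666, 0.14708642, 0.16182558]), [180, 12, -8.87])
t 5.7 pos [0.4933 0.1327 0.2477] rpy [180.    -7.71   0.45] F [-0.7 -0.3 -3.3] w 0.653 gf 45.0
total off [0.0322, -0.0141, 0.0911] ang [0.35, -19.67, 9.36] norms 0.098 21.8
```

>>> play_rows --commands '[{"offset": [0.007,-0.003,0.015],"angular": [0,-4,2]},{"offset": [0.014,-0.006,0.035],"angular": [0,-8,4]},{"offset": [0.02,-0.009,0.055],"angular": [0.1,-12,6]},{"offset": [0.026,-0.012,0.075],"angular": [0.2,-16,8]},{"offset": [0.032,-0.014,0.091],"angular": [0.3,-19.7,9.4]}]'

```text
time_s: 6.2
ee_pos: [0.5363, 0.1471, 0.1614]
tcp_rot: [179.9, 12.2, -9.0]
ft_force: [1.2, 0.1, -2.4]
grip_width: 0.65
gripper_force: 45.0
```

>>> play_rows --commands '[{"offset": [0,0,0],"angular": [0,0,0]}]'

```text
time_s: 6.3
ee_pos: [0.5365, 0.1464, 0.159]
tcp_rot: [179.9, 12.3, -9.0]
ft_force: [-0.7, -0.4, -2.4]
grip_width: 0.653
gripper_force: 45.0
```

```bash
python3 -c "
from h import *
inbin()
for a in [(20,-30,22),(20,-8.3,20)]: plan(*tgt(*a))"
```

```text
tilt 20.34 knee [-60.5  -0.8 183.7] rel E 36.9
t 6.3 pos [0.5365 0.1464 0.159 ] rpy [179.86  12.34  -9.  ] F [-0.7 -0.4 -2.4] w 0.653 gf 45.0
total off [0.0332, -0.0009, 0.0083] ang [0.11, 0.34, -0.13] norms 0.034 0.4
t 6.3 pos [0.5365 0.1464 0.159 ] rpy [179.86  12.34  -9.  ] F [-0.7 -0.4 -2.4] w 0.653 gf 45.0
total off [0.0548, -0.001, 0.0056] ang [0.11, 0.34, -0.13] norms 0.055 0.4
```

>>> play_rows --commands '[{"offset": [0.015,0,0.003],"angular": [0,0,0]},{"offset": [0.033,0,0.006],"angular": [0,0,0]},{"offset": [0.045,0,0.006],"angular": [0,0,0]},{"offset": [0.054,0,0.006],"angular": [0,0,0]},{"offset": [0.054,0,0.006],"angular": [0,0,0]}]'

```text
time_s: 6.8
ee_pos: [0.5883, 0.1388, 0.1463]
tcp_rot: [180.0, 11.9, -8.9]
ft_force: [0.5, -0.6, -2.5]
grip_width: 0.653
gripper_force: 45.0
```

```bash
python3 - <<'E'
from h import *
inbin();plan(*tgt(20,-8.3,5))
c=viewer.calibration("wrist");p,d=viewer.capture("wrist");cal=np.array(c["cam_to_world"])
np.savez("w3.npz",p=p,d=d,T=cal);cv2.imwrite("pics/w3.png",p[...,::-1])
W=world("wrist",d,c);S=R.from_euler("z",-PSI,degrees=True).apply((W-O).reshape(-1,3)).reshape(W.shape)*1e3
for u in (230,320,410):
    print(u,[(v,*S[v,u].round(1).tolist()) for v in range(100,280,5)])
E
```

```text
tilt 19.85 knee [ -8.4  -0.4 171.4] rel E 24.6
t 6.8 pos [0.5883 0.1388 0.1463] rpy [179.98  11.85  -8.92] F [ 0.5 -0.6 -2.5] w 0.653 gf 45.0
total off [0.004, -0.0004, 0.019] ang [0.01, -0.15, -0.04] norms 0.019 0.2
230 [(100, 9.9, 63.1, 8.7), (105, 6.6, 63.5, 8.8), (110, 3.0, 64.2, 7.8), (115, 4.1, 57.9, 36.0), (120, 4.0, 54.1, 53.3), (125, 4.1, 50.6, 69.7), (130, 3.9, 47.9, 82.2), (135, 4.0, 45.1, 95.1), (140, 3.9, 42.7, 105.9), (145, 3.9, 40.5, 116.0), (150, 4.0, 38.5, 125.4), (155, 3.9, 36.8, 133.3), (160, 4.0, 35.1, 141.0), (165, 3.9, 33.7, 147.4), (170, 4.0, 32.2, 154.1), (175, 3.7, 31.2, 159.1), (180, 2.5, 30.9, 161.1), (185, -9.1, 38.1, 134.1), (190, -10.5, 37.8, 136.5), (195, -12.1, 37.6, 138.1), (200, -13.4, 37.2, 140.7), (205, -14.0, 36.4, 144.6), (210, -15.4, 36.1, 146.6), (215, -18.1, 36.7, 145.7), (220, -89.0, 76.8, -0.3), (225, -94.3, 77.6, -1.3), (230, -98.9, 78.0, -0.8), (235, -103.6, 78.5, -0.3), (240, -108.6, 79.1, -0.3), (245, -114.0, 79.8, -0.8), (250, -118.7, 80.2, -0.0), (255, -124.6, 81.1, -1.2), (260, -130.4, 82.0, -1.9), (265, -135.3, 82.4, -1.1), (270, -22
[... 1241 characters left out ...]
4.2, -40.5, 126.7), (155, 3.8, -39.0, 133.5), (160, 3.9, -37.3, 141.3), (165, 4.1, -35.6, 148.8), (170, 3.8, -34.5, 154.2), (175, 4.0, -33.1, 160.5), (180, 2.3, -33.2, 160.9), (185, -9.3, -40.4, 133.9), (190, -10.7, -40.0, 136.4), (195, -11.7, -39.5, 139.6), (200, -13.3, -39.2, 141.4), (205, -14.4, -38.7, 144.3), (210, -15.7, -38.4, 146.4), (215, -18.5, -39.0, 145.1), (220, -89.6, -79.1, -0.9), (225, -94.1, -79.4, -0.1), (230, -99.1, -80.0, -0.3), (235, -104.2, -80.7, -0.6), (240, -108.8, -81.1, 0.0), (245, -114.7, -82.0, -1.3), (250, -118.8, -82.1, 0.5), (255, -124.6, -82.9, -0.4), (260, -130.8, -84.0, -1.8), (265, -135.0, -84.0, 0.2), (270, -22.0, -31.3, 182.1), (275, -23.9, -31.5, 182.3)]
```

View pics/w3.png

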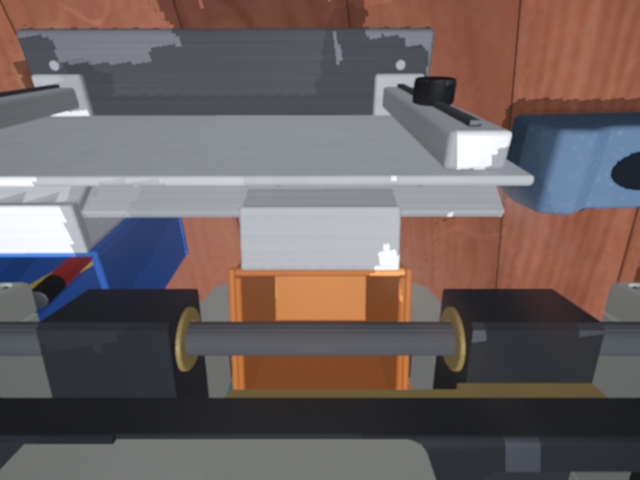

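>>> play_rows --commands '[{"offset": [0.001,0,0.005],"angular": [0,0,0]},{"offset": [0.0021,0,0.01],"angular": [0,0,0]},{"offset": [0.0032,0,0.015],"angular": [0,0,0]},{"offset": [0.0042,0,0.02],"angular": [0,0,0]},{"offset": [0.0042,0,0.02],"angular": [0,0,0]}]'

```text
time_s: 7.35
ee_pos: [0.5875, 0.139, 0.1246]
tcp_rot: [180.0, 12.0, -8.9]
ft_force: [-0.0, 0.2, -3.3]
grip_width: 0.652
gripper_force: 45.0
```

```bash
cat > see.py <<'E'
from h import *
import sys
def see(name):
    c=viewer.calibration("wrist");p,d=viewer.capture("wrist");cv2.imwrite(f"pics/{name}.png",p[...,::-1])
    W=world("wrist",d,c);S=R.from_euler("z",-PSI,degrees=True).apply((W-O).reshape(-1,3)).reshape(W.shape)*1e3
    x,y,z=S[...,0],S[...,1],S[...,2]
    m=(abs(y)<22)&(x>-31)&(x<0)&(z>E*1e3-12)&(z<E*1e3+40)
    v,u=np.where(m)
    for lo in range(-32,0,2):
        q=m&(x>=lo)&(x<lo+2); 
        if q.sum()>20: print(lo+1,"z",np.percentile(z[q],[10,50,90]).round(1),q.sum())
    q=m&(x>-28)&(x<-6)&(z>140); a=np.polyfit(x[q],z[q],1); print("top slope tilt",-np.degrees(np.arctan(a[0])))
    n=m&(x<-20); print("y ext",np.percentile(y[n],[0,50,100]))
E
python3 -c "
from see import *
inbin();plan(*tgt(20,-8.3,-2.8));see('w4')"
```

```text
tilt 20.01 knee [ -9.1  -0.3 149.6] rel E 2.8
t 7.35 pos [0.5875 0.139  0.1246] rpy [179.95  12.01  -8.92] F [-0.   0.2 -3.3] w 0.652 gf 45.0
total off [0.002, -0.0003, 0.0053] ang [0.04, 0.01, -0.05] norms 0.006 0.1
-25 z [158.6 159.3 159.9] 424
-23 z [158.2 159.  159.9] 797
-21 z [157.6 158.4 159.2] 780
-19 z [156.8 157.7 158.5] 803
-17 z [156.2 157.  157.9] 806
-15 z [155.4 156.3 157.2] 805
-13 z [154.8 155.6 156.4] 818
-11 z [154.  154.8 155.7] 843
-9 z [153.1 154.1 155. ] 841
-7 z [152.5 153.4 154.3] 818
-5 z [151.7 152.6 153.5] 865
-3 z [151.4 152.2 153. ] 332
top slope tilt 19.130744782757745
y ext [-21.96256429   0.09054642  21.96545128]
```

>>> play_rows --commands '[{"offset": [0.0004,0,0.001],"angular": [0,0,0]},{"offset": [0.0006,0,0.002],"angular": [0,0,0]},{"offset": [0.0008,0,0.003],"angular": [0,0,0]},{"offset": [0.001,0,0.004],"angular": [0,0,0]},{"offset": [0.001,0,0.004],"angular": [0,0,0]}]'

```text
time_s: 7.9
ee_pos: [0.5882, 0.139, 0.1214]
tcp_rot: [180.0, 11.9, -8.9]
ft_force: [-0.3, 0.3, -2.5]
grip_width: 0.652
gripper_force: 45.0
```

>>> play_rows --commands '[{"offset": [0.0001,0,0.0005],"angular": [0,0,0]},{"offset": [0.0001,0,0.0005],"angular": [0,0,0]}]'

```text
time_s: 8.1
ee_pos: [0.5883, 0.139, 0.121]
tcp_rot: [180.0, 11.9, -8.9]
ft_force: [0.5, 0.4, -3.2]
grip_width: 0.653
gripper_force: 45.0
```

>>> play_rows --commands '[{"offset": [0.0001,0,0.0005],"angular": [0,0,0]},{"offset": [0.0001,0,0.0005],"angular": [0,0,0]}]'

```text
time_s: 8.3
ee_pos: [0.5883, 0.139, 0.1205]
tcp_rot: [180.0, 11.9, -8.9]
ft_force: [-0.6, 0.5, -3.0]
grip_width: 0.651
gripper_force: 45.0
```

>>> play_rows --commands '[{"offset": [0.0001,0,0.0005],"angular": [0,0,0]},{"offset": [0.0001,0,0.0005],"angular": [0,0,0]}]'

```text
time_s: 8.5
ee_pos: [0.5882, 0.139, 0.1199]
tcp_rot: [180.0, 11.9, -8.9]
ft_force: [-0.3, 0.4, -3.2]
grip_width: 0.649
gripper_force: 45.0
```

```bash
python3 -c "
from see import *
inbin();plan(*tgt(15,-9.6,-1.7));see('w5')" | grep -v "^-2[0135]"
```

```text
tilt 19.91 knee [ -8.5  -0.2 145. ] rel E -1.8
t 8.5 pos [0.5882 0.139  0.1199] rpy [179.98  11.91  -8.91] F [-0.3  0.4 -3.2] w 0.649 gf 45.0
total off [0.0021, -0.0002, 0.004] ang [0.01, 4.91, -0.04] norms 0.004 4.9
-19 z [152.5 153.3 154.2] 810
-17 z [151.8 152.6 153.5] 794
-15 z [151.  151.9 152.8] 832
-13 z [150.3 151.2 152.1] 806
-11 z [149.6 150.5 151.4] 834
-9 z [148.9 149.8 150.6] 824
-7 z [148.2 149.  149.9] 833
-5 z [148.  148.8 149.5] 337
top slope tilt 19.10272264692879
y ext [-21.97988679   0.16251967  21.98038263]
```

>>> play_rows --commands '[{"offset": [0.0001,0,0.0005],"angular": [0,0,0]},{"offset": [0.0001,0,0.0005],"angular": [0,0,0]}]'

```text
time_s: 8.75
ee_pos: [0.5883, 0.139, 0.1195]
tcp_rot: [180.0, 11.9, -8.9]
ft_force: [0.0, 0.1, -3.3]
grip_width: 0.65
gripper_force: 45.0
```

>>> play_rows --commands '[{"offset": [0.0001,0,0.0005],"angular": [0,0,0]},{"offset": [0.0001,0,0.0005],"angular": [0,0,0]}]'

```text
time_s: 8.95
ee_pos: [0.5884, 0.139, 0.1193]
tcp_rot: [180.0, 11.9, -8.9]
ft_force: [-0.7, 0.0, -1.3]
grip_width: 0.653
gripper_force: 45.0
```

```bash
sed -i 's/E=.1468/E=.1471/' h.py; python3 -c "
from h import *
inbin()
for t,k in ((18,-8.9),(16,-9.4),(14,-9.9),(12,-10.4)): plan(*tgt(t,k,-(16+k)*np.tan(np.radians(t))+.2))"
```

```text
tilt 19.87 knee [ -8.3  -0.2 144.4] rel E -2.7
t 8.95 pos [0.5884 0.139  0.1193] rpy [179.99  11.87  -8.91] F [-0.7  0.  -1.3] w 0.653 gf 45.0
total off [0.0005, -0.0002, 0.001] ang [0.0, 1.87, -0.04] norms 0.001 1.9
t 8.95 pos [0.5884 0.139  0.1193] rpy [179.99  11.87  -8.91] F [-0.7  0.  -1.3] w 0.653 gf 45.0
total off [0.0012, -0.0002, 0.0023] ang [0.0, 3.87, -0.04] norms 0.003 3.9
t 8.95 pos [0.5884 0.139  0.1193] rpy [179.99  11.87  -8.91] F [-0.7  0.  -1.3] w 0.653 gf 45.0
total off [0.002, -0.0002, 0.0035] ang [0.0, 5.87, -0.04] norms 0.004 5.9
t 8.95 pos [0.5884 0.139  0.1193] rpy [179.99  11.87  -8.91] F [-0.7  0.  -1.3] w 0.653 gf 45.0
total off [0.0029, -0.0002, 0.0048] ang [0.0, 7.87, -0.04] norms 0.006 7.9
```

>>> play_rows --commands '[{"offset": [0.0005,0,0.0008],"angular": [0,1.9,0]},{"offset": [0.0012,0,0.002],"angular": [0,3.9,0]},{"offset": [0.002,0,0.0033],"angular": [0,5.9,0]},{"offset": [0.002,0,0.0033],"angular": [0,5.9,0]}]'

```text
time_s: 9.35
ee_pos: [0.589, 0.139, 0.1156]
tcp_rot: [180.0, 6.0, -8.9]
ft_force: [-0.4, 0.3, -2.4]
grip_width: 0.652
gripper_force: 45.0
```

```bash
python3 -c "
from see import *
inbin()
for t,k in ((12,-10.4),(10,-11),(9,-11.3)): plan(*tgt(t,k,-(16+k)*np.tan(np.radians(t))+.2))
see('w6')" | grep -v "^-2[0135]"
```

```text
tilt 13.99 knee [-1.060e+01 -1.000e-01  1.459e+02] rel E -1.2
t 9.35 pos [0.589  0.139  0.1156] rpy [179.98   5.99  -8.89] F [-0.4  0.3 -2.4] w 0.652 gf 45.0
total off [0.0014, -0.0001, 0.0014] ang [0.02, 1.99, -0.02] norms 0.002 2.0
t 9.35 pos [0.589  0.139  0.1156] rpy [179.98   5.99  -8.89] F [-0.4  0.3 -2.4] w 0.652 gf 45.0
total off [0.0021, -0.0001, 0.0027] ang [0.02, 3.99, -0.02] norms 0.003 4.0
t 9.35 pos [0.589  0.139  0.1156] rpy [179.98   5.99  -8.89] F [-0.4  0.3 -2.4] w 0.652 gf 45.0
total off [0.0025, -0.0001, 0.0034] ang [0.02, 4.99, -0.02] norms 0.004 5.0
-29 z [152.7 153.2 153.3] 48
-27 z [153.3 154.  154.7] 576
-19 z [151.7 152.4 153.3] 791
-17 z [151.1 152.  152.8] 780
-15 z [150.7 151.5 152.3] 793
-13 z [150.1 151.  151.8] 816
-11 z [149.7 150.5 151.3] 793
-9 z [149.1 150.  150.8] 820
-7 z [148.6 149.4 150.3] 827
-5 z [142.1 148.2 149.6] 1115
top slope tilt 13.587475830657356
y ext [-21.97961509  -0.03747271  21.99661419]
```

>>> play_rows --commands '[{"offset": [0.001,0,0.0014],"angular": [0,2,0]},{"offset": [0.0018,0,0.0026],"angular": [0,4,0]},{"offset": [0.0018,0,0.0026],"angular": [0,4,0]}]'

```text
time_s: 9.7
ee_pos: [0.5901, 0.1389, 0.1131]
tcp_rot: [180.0, 2.1, -8.9]
ft_force: [-3.8, 0.1, 2.2]
grip_width: 0.65
gripper_force: 45.0
```

```bash
python3 -c "
from see import *
inbin()
print(readout.get_state()['ft_torque'])
for t,k in ((8,-11.7),(7,-12),(6,-12.3)): plan(*tgt(t,k,-(16+k)*np.tan(np.radians(t))+.2))
see('w7')" | grep -v "^-2[0135]"
```

```text
tilt 10.08 knee [-1.160e+01 -1.000e-01  1.468e+02] rel E -0.3
[0.12238738 0.76787211 0.04819303]
t 9.7 pos [0.5901 0.1389 0.1131] rpy [179.98   2.08  -8.89] F [-3.8  0.1  2.2] w 0.65 gf 45.0
total off [0.0012, -0.0001, 0.0018] ang [0.02, 2.08, -0.02] norms 0.002 2.1
t 9.7 pos [0.5901 0.1389 0.1131] rpy [179.98   2.08  -8.89] F [-3.8  0.1  2.2] w 0.65 gf 45.0
total off [0.0016, -0.0001, 0.0024] ang [0.02, 3.08, -0.02] norms 0.003 3.1
t 9.7 pos [0.5901 0.1389 0.1131] rpy [179.98   2.08  -8.89] F [-3.8  0.1  2.2] w 0.65 gf 45.0
total off [0.0019, -0.0001, 0.0031] ang [0.02, 4.08, -0.02] norms 0.004 4.1
-29 z [152.8 153.7 154.4] 437
-27 z [152.9 153.7 154.5] 754
-19 z [151.6 152.4 153.2] 771
-17 z [151.2 152.1 152.9] 781
-15 z [150.9 151.7 152.5] 792
-13 z [150.6 151.3 152.2] 791
-11 z [150.2 151.  151.9] 807
-9 z [149.9 150.7 151.5] 797
-7 z [143.2 149.7 150.9] 1327
-5 z [138.8 140.9 148.6] 974
-1 z [158.3 158.9 159.3] 77
top slope tilt 13.801915465849978
y ext [-2.19828380e+01 -1.14137486e-02  2.19993807e+01]
```

>>> play_rows --commands '[{"offset": [0.0008,0,0.001],"angular": [0,1,0]},{"offset": [0.0012,0,0.0018],"angular": [0,2.1,0]}]'

```text
time_s: 9.95
ee_pos: [0.5923, 0.1385, 0.1111]
tcp_rot: [180.0, -0.1, -8.9]
ft_force: [-4.3, 1.0, 5.9]
grip_width: 0.654
gripper_force: 45.0
```

```bash
python3 -c "
from see import *
inbin()
print(readout.get_state()['ft_torque'])
for t,k in ((6,-12.3),(5,-12.6)): plan(*tgt(t,k,-(16+k)*np.tan(np.radians(t))+.2))
see('w8')" | grep -v "^-2[0135]"
```

```text
tilt 7.89 knee [-1.070e+01 -1.000e-01  1.466e+02] rel E -0.5
[0.14576315 0.87696759 0.02149302]
t 9.95 pos [0.5923 0.1385 0.1111] rpy [ 1.7999e+02 -1.1000e-01 -8.9200e+00] F [-4.3  1.   5.9] w 0.654 gf 45.0
total off [-0.0004, -0.0001, 0.0011] ang [0.01, 1.89, -0.05] norms 0.001 1.9
t 9.95 pos [0.5923 0.1385 0.1111] rpy [ 1.7999e+02 -1.1000e-01 -8.9200e+00] F [-4.3  1.   5.9] w 0.654 gf 45.0
total off [-0.0, -0.0001, 0.0018] ang [0.01, 2.89, -0.05] norms 0.002 2.9
-29 z [151.7 152.6 153.3] 250
-27 z [152.2 153.  153.7] 727
-19 z [151.2 152.  152.8] 775
-17 z [150.9 151.7 152.5] 785
-15 z [150.6 151.4 152.2] 773
-13 z [150.4 151.2 152. ] 787
-11 z [150.1 150.9 151.7] 810
-9 z [149.8 150.6 151.3] 785
-7 z [149.5 150.4 151.2] 806
-5 z [140.7 143.7 150.2] 1418
-3 z [138.7 139.7 140.6] 229
-1 z [158.3 158.9 159.4] 71
top slope tilt 7.6013569037390685
y ext [-21.98161909  -0.09095977  21.96004554]
```

>>> play_rows --commands '[{"offset": [-0.0002,0,0.0004],"angular": [0,1,0]},{"offset": [-0.0002,0,0.001],"angular": [0,2.4,0]}]'

```text
time_s: 10.2
ee_pos: [0.5922, 0.1384, 0.1098]
tcp_rot: [180.0, -2.6, -8.9]
ft_force: [-2.4, 0.1, 3.7]
grip_width: 0.652
gripper_force: 45.0
```

```bash
python3 -c "
from see import *
inbin()
print(readout.get_state()['ft_torque'])
for t,k in ((3.5,-13.5),(2,-14)): plan(*tgt(t,k,-(16+k)*np.tan(np.radians(t))+.2))
see('w9')" | grep -v "^-2[0135]"
```

```text
tilt 5.44 knee [-12.4  -0.2 147.2] rel E 0.1
[ 0.08873907  0.48505137 -0.03500967]
t 10.2 pos [0.5922 0.1384 0.1098] rpy [179.99  -2.56  -8.92] F [-2.4  0.1  3.7] w 0.652 gf 45.0
total off [0.0001, -0.0002, 0.0016] ang [0.01, 1.94, -0.05] norms 0.002 1.9
t 10.2 pos [0.5922 0.1384 0.1098] rpy [179.99  -2.56  -8.92] F [-2.4  0.1  3.7] w 0.652 gf 45.0
total off [0.0006, -0.0002, 0.0026] ang [0.01, 3.44, -0.05] norms 0.003 3.4
-31 z [151.8 152.5 153.1] 214
-29 z [152.2 152.9 153.7] 742
-27 z [152.  152.8 153.6] 736
-19 z [151.3 152.1 152.9] 764
-17 z [151.1 151.9 152.8] 767
-15 z [150.9 151.7 152.5] 790
-13 z [150.7 151.5 152.3] 790
-11 z [150.6 151.3 152.2] 795
-9 z [150.4 151.2 152. ] 803
-7 z [142.9 145.7 151.3] 1202
-5 z [138.2 140.2 142.2] 869
-3 z [135.6 136.8 138.2] 472
-1 z [157.8 158.7 159.1] 26
top slope tilt 12.102785271429092
y ext [-21.98216499  -0.12969901  21.9964045 ]
```

>>> play_rows --commands '[{"offset": [0.0001,0,0.0006],"angular": [0,1,0]},{"offset": [0.0001,0,0.0012],"angular": [0,2,0]}]'

```text
time_s: 10.45
ee_pos: [0.5937, 0.1382, 0.1088]
tcp_rot: [-180.0, -4.7, -8.9]
ft_force: [2.6, -1.0, -1.1]
grip_width: 0.65
gripper_force: 45.0
```

```bash
python3 -c "
from see import *
inbin()
print(readout.get_state()['ft_torque'])
for t,k in ((1.5,-14.3),(0,-15),(-.5,-15.5)): plan(*tgt(t,k,-(16+k)*np.tan(np.radians(t))+.2))
see('w10')" | grep -v "^-2[0135]"
```

```text
tilt 3.25 knee [-1.230e+01 -1.000e-01  1.479e+02] rel E 0.8
[ 0.03876399 -0.67466829 -0.02584571]
t 10.45 pos [0.5937 0.1382 0.1088] rpy [-179.98   -4.75   -8.93] F [ 2.6 -1.  -1.1] w 0.65 gf 45.0
total off [-0.0009, -0.0001, 0.0019] ang [-0.01, 1.75, -0.06] norms 0.002 1.8
t 10.45 pos [0.5937 0.1382 0.1088] rpy [-179.98   -4.75   -8.93] F [ 2.6 -1.  -1.1] w 0.65 gf 45.0
total off [-0.0006, -0.0001, 0.0029] ang [-0.01, 3.25, -0.06] norms 0.003 3.3
t 10.45 pos [0.5937 0.1382 0.1088] rpy [-179.98   -4.75   -8.93] F [ 2.6 -1.  -1.1] w 0.65 gf 45.0
total off [-0.0008, -0.0001, 0.0033] ang [-0.01, 3.75, -0.06] norms 0.003 3.8
-31 z [151.8 152.5 153.3] 253
-29 z [152.2 152.9 153.7] 737
-27 z [152.1 152.9 153.6] 726
-19 z [151.7 152.5 153.3] 775
-17 z [151.6 152.4 153.2] 765
-15 z [151.6 152.3 153.1] 791
-13 z [151.4 152.2 153. ] 784
-11 z [151.3 152.1 152.9] 796
-9 z [151.2 152.  152.7] 801
-7 z [144.3 148.2 152.1] 1053
-5 z [140.1 141.9 143.7] 845
-3 z [136.4 138.1 139.7] 672
top slope tilt 9.031116815885103
y ext [-21.98418823  -0.13522616  21.98746801]
```

>>> play_rows --commands '[{"offset": [-0.0005,0,0.001],"angular": [0,1,0]},{"offset": [-0.0008,0,0.002],"angular": [0,2.2,0]}]'

```text
time_s: 10.7
ee_pos: [0.5923, 0.1383, 0.1065]
tcp_rot: [180.0, -6.8, -8.9]
ft_force: [2.1, -0.6, 2.0]
grip_width: 0.653
gripper_force: 45.0
```

```bash
python3 -c "
from see import *
inbin()
print(readout.get_state()['ft_torque'])
for t,k in ((0,-16),(-.5,-16)): plan(*tgt(t,k,-(16+k)*np.tan(np.radians(t))+.2))
see('w11')" | grep -v "^-2[0135]"
```

```text
tilt 1.15 knee [-15.2  -0.3 147.2] rel E 0.1
[ 0.02696852 -0.49388534 -0.03331019]
t 10.7 pos [0.5923 0.1383 0.1065] rpy [180.    -6.85  -8.93] F [ 2.1 -0.6  2. ] w 0.653 gf 45.0
total off [-0.0001, -0.0003, 0.0007] ang [0.01, 1.15, -0.06] norms 0.001 1.2
t 10.7 pos [0.5923 0.1383 0.1065] rpy [180.    -6.85  -8.93] F [ 2.1 -0.6  2. ] w 0.653 gf 45.0
total off [0.0003, -0.0003, 0.0011] ang [0.01, 1.65, -0.06] norms 0.001 1.7
-31 z [151.  151.7 152.4] 375
-29 z [150.9 151.6 152.5] 745
-27 z [150.8 151.6 152.4] 749
-19 z [150.7 151.5 152.3] 784
-17 z [150.7 151.5 152.2] 788
-15 z [150.5 151.4 152.1] 791
-13 z [150.6 151.4 152.2] 789
-11 z [149.7 151.1 151.9] 875
-9 z [142.2 144.  146. ] 876
-7 z [138.5 140.2 141.9] 748
-5 z [135.9 137.2 138.5] 442
-1 z [150.7 155.8 159.1] 139
top slope tilt 17.947342713836502
y ext [-21.97559177   0.0997086   21.9894249 ]
```

>>> play_rows --commands '[{"offset": [0,0,0.0004],"angular": [0,0.8,0]},{"offset": [0,0,0.0004],"angular": [0,0.8,0]}]'

```text
time_s: 10.95
ee_pos: [0.5919, 0.1384, 0.1061]
tcp_rot: [180.0, -7.6, -8.9]
ft_force: [4.5, -1.0, 0.2]
grip_width: 0.648
gripper_force: 45.0
```

>>> play_rows --commands '[{"offset": [0,0,0],"angular": [0,0,0]},{"offset": [0,0,0],"angular": [0,0,0]},{"offset": [0,0,0],"angular": [0,0,0]},{"offset": [0,0,0],"angular": [0,0,0]},{"offset": [0,0,0],"angular": [0,0,0]}]' --fingers -0.7

```text
time_s: 11.45
ee_pos: [0.5913, 0.1386, 0.1059]
tcp_rot: [180.0, -7.5, -8.9]
ft_force: [0.3, 0.2, -0.1]
grip_width: 0.851
gripper_force: 0.0
```

```bash
python3 -c "
from see import *
inbin();plan([.56,.143,.25],[180,0,-8.9])
see('w12')" | grep -v "^-2[0135]"
```

```text
tilt 0.53 knee [-16.7  -0.2 147. ] rel E -0.1
t 11.45 pos [0.5913 0.1386 0.1059] rpy [179.98  -7.47  -8.9 ] F [ 0.3  0.2 -0.1] w 0.851 gf 0.0
total off [-0.0126, 0.0005, -0.147] ang [0.02, -7.47, -0.0] norms 0.148 7.5
-31 z [150.5 151.4 152.1] 374
-29 z [150.6 151.4 152.1] 759
-27 z [150.6 151.4 152.1] 759
-19 z [150.7 151.5 152.3] 763
-17 z [150.7 151.5 152.3] 789
-15 z [150.7 151.5 152.3] 799
-13 z [150.7 151.5 152.4] 794
-11 z [144.4 149.6 151.9] 959
-9 z [141.  142.4 144.2] 766
-7 z [137.8 139.2 140.7] 638
-5 z [136.2 137.2 137.9] 236
-1 z [144.5 154.5 156.8] 271
top slope tilt 19.26513712350915
y ext [-21.99821984  -0.12784094  21.98937415]
```

>>> play_rows --commands '[{"offset": [0,0,-0.015],"angular": [0,0,0]},{"offset": [0,0,-0.04],"angular": [0,0,0]},{"offset": [0,0,-0.07],"angular": [0,0,0]},{"offset": [0,0,-0.1],"angular": [0,0,0]},{"offset": [0,0,-0.13],"angular": [0,0,0]}]'

```text
time_s: 12.0
ee_pos: [0.5744, 0.1412, 0.2361]
tcp_rot: [180.0, -7.5, -8.9]
ft_force: [-0.3, -0.6, 0.4]
grip_width: 0.848
gripper_force: 0.0
```

>>> play_rows --commands '[{"offset": [-0.03,0,0],"angular": [0,0,0]},{"offset": [-0.06,0,0],"angular": [0,0,0]},{"offset": [-0.08,0,0],"angular": [0,0,0]}]'

```text
time_s: 12.3
ee_pos: [0.4945, 0.1536, 0.2244]
tcp_rot: [180.0, -7.5, -8.9]
ft_force: [0.8, 0.2, -0.6]
grip_width: 0.85
gripper_force: 0.0
```

```bash
python3 - <<'E'
from h import *
plan([.5,.14,.25],[180,-8,-8.9])
c=viewer.calibration("wrist");p,d=viewer.capture("wrist");ps,ds=viewer.capture("scene")
out=np.hstack([cv2.resize(p[:300,130:530],(480,360)),cv2.resize(ps[170:300,230:390],(320,360))])
cv2.imwrite("pics/end.png",out[...,::-1])
W=world("wrist",d,c);S=R.from_euler("z",-PSI,degrees=True).apply((W-O).reshape(-1,3)).reshape(W.shape)*1e3
x,y,z=S[...,0],S[...,1],S[...,2];hsv=cv2.cvtColor(p,cv2.COLOR_RGB2HSV)
m=(hsv[...,0]<25)&(hsv[...,1]>140)&(abs(y)<45)&(x>-110)&(x<-20)&(z>145)&(z<160)
print(m.sum(),cv2.minAreaRect(S[m][:,:2].astype(np.float32)),np.median(z[m]),np.polyfit(x[m],z[m],1))
f=(hsv[...,0]<25)&(hsv[...,1]>140)&(abs(y)<28)&(x>-110)&(x<-70)&(z<140)&(z>40)
if f.sum()>30: print("front",f.sum(),np.polyfit(z[f],x[f],1),z[f].min(),np.median(x[f]))
E
```

```text
t 12.3 pos [0.4945 0.1536 0.2244] rpy [179.98  -7.46  -8.9 ] F [ 0.8  0.2 -0.6] w 0.85 gf 0.0
total off [0.0108, 0.0126, -0.0244] ang [0.02, 0.54, -0.0] norms 0.029 0.5
2256 ((-61.23516845703125, -0.5546226501464844), (62.72020721435547, 56.829593658447266), 89.8735122680664) 150.86400460970475 [-1.60927356e-02  1.49509010e+02]
front 907 [-3.60081888e-02 -7.20800155e+01] 56.3694169021483 -74.45739835231123
```

View pics/end.png

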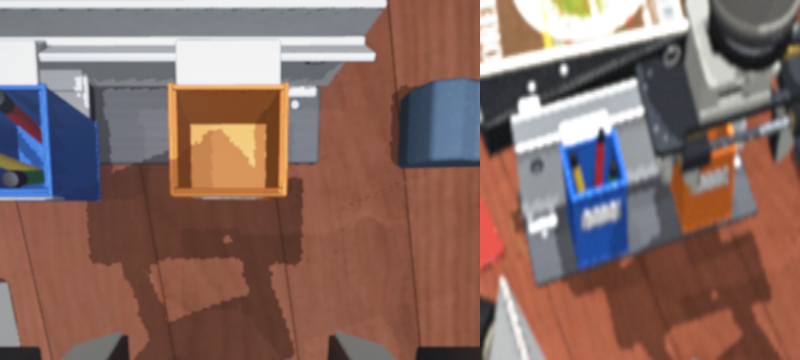

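```bash
python3 - <<'E'
from h import *
c=viewer.calibration("wrist");p,d=viewer.capture("wrist")
W=world("wrist",d,c);S=R.from_euler("z",-PSI,degrees=True).apply((W-O).reshape(-1,3)).reshape(W.shape)*1e3
x,y,z=S[...,0],S[...,1],S[...,2];hsv=cv2.cvtColor(p,cv2.COLOR_RGB2HSV)
for n,lo,hi,y0 in(("o",0,25,0),("b",105,125,125)):
    m=(hsv[...,0]<=hi)&(hsv[...,0]>=lo)&(hsv[...,1]>140)&(abs(y-y0)<31)&(x>-110)&(x<-20)&(z>146)&(z<157)
    print(n,m.sum(),"slope",np.polyfit(x[m],z[m],1)[0].round(4),"z",np.median(z[m]))
    q=m&(abs(y-y0)<22); print(" front x",np.percentile(x[q&(x<-70)],[2,50]),"rear x",np.percentile(x[q&(x>-50)],[50,98]) if (q&(x>-50)).any() else 0)
    f=(hsv[...,0]<=hi)&(hsv[...,0]>=lo)&(hsv[...,1]>100)&(abs(y-y0)<26)&(x<-84)&(x>-105)&(z<144)&(z>55)
    if f.sum()>30:print(" front face",f.sum(),np.polyfit(z[f],x[f],1))
    a=(hsv[...,1]<60)&(abs(y-y0)<22)&(x>-36)&(x<-5)&(z>148)&(z<156);print(" arm",a.sum(),"slope",np.polyfit(x[a],z[a],1)[0].round(4),"rear",np.percentile(x[a],[95,99]),np.median(z[a]))
plan([.5,.16,.15],[180,-30,-8.9])
E
```

```text
o 2233 slope -0.0106 z 150.8393570096881
 front x [-89.47085675 -86.9362503 ] rear x [-34.7205586  -33.73567788]
 arm 2697 slope 0.0103 rear [-12.49691182 -11.5491746 ] 151.41198943548906
b 2263 slope -0.0239 z 151.3782092435476
 front x [-89.38910721 -87.45644349] rear x [-34.68665101 -33.76439937]
 front face 47 [-2.49190029e-03 -8.76113608e+01]
 arm 2707 slope -0.0056 rear [-12.3727527  -11.45965863] 151.60372935701886
t 12.45 pos [0.4959 0.1537 0.2249] rpy [179.99  -7.52  -8.86] F [ 0.2  0.3 -0.3] w 0.849 gf 0.0
total off [-0.0068, -0.0068, 0.0747] ang [-0.0, 22.48, 0.04] norms 0.075 22.5
```

```bash
python3 -c "
from h import *
print(job.finish_job())"
```

```text
the job is handed in; nothing more can be done
None
```

The orange bin hangs in the empty right-hand place, let go and level with the locked blue bin to within about 1 mm and 0.02 rad; I took the catch as locked from that match because I could not see it, and I handed the job in at about 12.5 s.

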